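Extend the rails and lay the small solar modules

TASK

Take the two bright aluminium extension rails out of the cluttered blue crate and push one onto each of the two black splice tongues of the mounting rack until it butts fully home against the fixed rail behind it. Then lay every small solar module from the green mat flat, dark face up, and square across both rails, side by side and centred between them, in front of the large panel. Put the spirit level that was left on the rack away in the crate, and leave the meter and the roll of tape where they are.

Things in the scene. Friction and masses are not known exactly. Their poses are not given: they have to be found in the camera images.
- rack: Fixed rack: white board (x -180..+250, y +-110 mm, top 30 mm), cross beams, two box rails 40 x 40 mm along x at y = +-50 mm, tops 95 mm. Origin on the bench, midway between the rails below the front ends of the fixed rails; x along them away from the robot, y left. Large panel on them from x = +90 mm, top 113 mm. Front beam at x -130..-100 mm, top 53.5 mm. Nothing else fixed above board and beams.
- left_seat (a point): Centre of the left fixed rail's front end face (rack x 0, y +50, z 75 mm), axes as the rack's. From it a black square tongue, 31 mm wide, points 60 mm to -x, the last 12 mm tapering to 20 mm. A rail slides over it along +x (1.5 mm clearance all round) until it meets this face: its centre is then at x -80 mm here, on axis, up to 1.5 mm low when released on the front beam.
- right_seat (a point): The same for the right fixed rail (rack y = -50 mm), with the same tongue.
- rail_a: Extension rail: bright aluminium square tube open at both ends, 160 mm long, 40 x 40 mm outside, 34 x 34 mm inside, thin dark groove along each face, 0.15 to 0.30 kg. Origin at the tube's centre, x along it; either end and any face will do. Lies flat in the crate, axis 25 mm above the bench, roughly along the crate's x. Either rail may go on either tongue.
- rail_b: The second extension rail, the same as rail_a.
- crate: Fixed open blue crate left or right of the rack, 250 x 220 mm (x by y), 60 mm high, walls and floor 5 mm. Origin under its centre. The rails lie at about x +30, y +-55 mm; between them a flat dark strap (130 x 14 x 5 mm), at the -x end a short black square offcut (60 mm), a steel angle bracket, a red clamp: these stay in the crate but may be touched.
- mat: Fixed green mat, 330 x 220 x 3 mm, on the other side of the rack from the crate. Origin at the centre of its underside. The modules lie on it side by side along its x, about 105 mm apart; a small screwdriver lies along its -y edge.
- module_1: Small solar module: slab 50 x 150 x 12 mm (x, y, z), dark cells in an aluminium frame, 0.12 kg. Origin under its centre, z up through the dark face. One to three of the modules are present. Laid in place its length (y) spans both rails, along the rack's y; its underside is at 95 mm (93.5 mm on the extension rails).
- module_2: A second small module like module_1; may be absent.
- module_3: A third small module like module_1; may be absent.
- meter: Yellow hand meter, 150 x 75 x 35 mm, bystander on the bench; origin under its centre.
- tape: Grey roll of tape lying flat, 100 mm wide, 45 mm high, bystander; origin under its centre.
- level: Spirit level: yellow bar 22 x 160 x 40 mm (x, y, z), black ends, 0.25 kg. Origin at its centre, y along its length. At the start it stands across the bare part of the two fixed rails in front of the large panel, its centre 115 mm above the bench.
Not all that is in view belongs to the job. There is more than one size of the level; the one meant has the size given above. What is shaped like the module_2 but brown is not meant.

How it is judged:
On the way:
1. both extension rails are pushed fully home on the tongues (((x of rail_a in the frame of left_seat between -0.084 and -0.074 m and y of rail_a in the frame of left_seat between -0.005 and 0.005 m and z of rail_a in the frame of left_seat between -0.006 and 0.006 m and angle between the x axis of rail_a and the x axis of rack, either way round below 0.08 rad) or (x of rail_a in the frame of right_seat between -0.084 and -0.074 m and y of rail_a in the frame of right_seat between -0.005 and 0.005 m and z of rail_a in the frame of right_seat between -0.006 and 0.006 m and angle between the x axis of rail_a and the x axis of rack, either way round below 0.08 rad)) and ((x of rail_b in the frame of left_seat between -0.084 and -0.074 m and y of rail_b in the frame of left_seat between -0.005 and 0.005 m and z of rail_b in the frame of left_seat between -0.006 and 0.006 m and angle between the x axis of rail_b and the x axis of rack, either way round below 0.08 rad) or (x of rail_b in the frame of right_seat between -0.084 and -0.074 m and y of rail_b in the frame of right_seat between -0.005 and 0.005 m and z of rail_b in the frame of right_seat between -0.006 and 0.006 m and angle between the x axis of rail_b and the x axis of rack, either way round below 0.08 rad))), for 0.2 s.
At the end, for the whole second after the job is handed in: Each rail home on its own tongue (gap under 4 mm, within 5 mm and 0.08 rad of the axis); the level inside the crate, its centre below 60 mm; each module flat (0.07 rad) on both rail tops before the large panel, square within 0.2 rad, centred across within 20 mm, 10 mm or more behind the rail ends (all of step 1 and x of level in the frame of crate between -0.12 and 0.12 m and y of level in the frame of crate between -0.105 and 0.105 m and z of level in the frame of crate below 0.06 m and linear speed of each of level, module_1, module_2, module_3 below 0.03 m/s and x of module_1 in the frame of rack between -0.15 and 0.068 m and y of module_1 in the frame of rack between -0.02 and 0.02 m and z of module_1 in the frame of rack between 0.089 and 0.099 m and angle between each of module_1, module_2, module_3's own z axis and vertical below 0.07 rad and angle between the y axis of each of module_1, module_2, module_3 and the y axis of rack, either way round below 0.2 rad and x of module_2 in the frame of rack between -0.15 and 0.068 m and y of module_2 in the frame of rack between -0.02 and 0.02 m and z of module_2 in the frame of rack between 0.089 and 0.099 m and x of module_3 in the frame of rack between -0.15 and 0.068 m and y of module_3 in the frame of rack between -0.02 and 0.02 m and z of module_3 in the frame of rack between 0.089 and 0.099 m); the robot touches nothing.
It fails at once if the meter is knocked away (moved over 30 mm) (distance of meter from where it was at the start of the episode above 0.03 m).
It fails at once if the tape is knocked away (moved over 30 mm) (distance of tape from where it was at the start of the episode above 0.03 m).
Of module_1, module_2, module_3 only 1 to 3 are there at a start; the rules pass over those that are not, and their reading is None.
At some moment in a run one of module_1, module_2, module_3 may be knocked a few centimetres aside while the robot is not near it.
Once in a run the grip may slacken for a moment while it holds something.
It also fails if it takes over 210 s, if anything falls off the work surface, if the arm or the gripper's body presses on something with over 40 N, if the wrist force passes 120 N, or if a joint passes its speed limit or range.

ROBOT

A 6-joint arm with a two-finger parallel gripper is mounted at the origin on the work surface. World frame = base frame: x ahead of the robot, y to its left, z up, the work surface at z = 0. Lengths are in m, angles in rad, forces in N, time in s.
With the tool pointing down it reaches from about 0.3 to 1 m from the base axis. Payload 5.1 kg.
Tool frame: the origin (TCP) lies at the very end of the fingers, on their centre line; the grasp point (between the pads) lies 19 mm behind it (arm.grasp_offset is the z of the grasp point in the tool frame, in m); z points along the fingers, x is the direction in which the jaws open and shut, and the axes are right-handed (so a half turn about z gives the same grasp; the last joint's range is limited). The gripper opens to 95 mm and grips with 3 to 60 N. Pads are 20 mm wide; open, the fingers measure 119 mm over their backs; the gripper's body (75 mm by 180 mm) begins 59 mm behind the grasp point.
Start: joints at [1.057, 0.124, 1.65, -0, 1.367, -0.083], TCP at [0.271, 0.591, 0.183] pointing down, gripper open.
Joint ranges: [-2.61, 2.61], [-1.02, 2.33], [0.03, 2.71], [-1.35, 4.49], [0.32, 2.68], [-2.91, 2.91]. Speed limits (rad/s): [2.57, 2.57, 3.14, 3.14, 3.14, 3.14].

INTERFACE

Orientations are given as a unit quaternion [w, x, y, z].
In Python, from station import arm, get_image, order, nets gives the robot as it stands. The module is installed in compiled form; this text tells all that it offers. Calls block until the motion is done:
- arm.goto(position, orientation): joint-space move of the TCP to a pose.
- arm.movel(position, rot=None, feed=0.15): straight line of the TCP; rot=None keeps the orientation; feed is the mean speed in m/s.
- arm.move_joints(angles): joint-space move.
- arm.gripper_to(opening, grip_force=None): opening from 0.0 (shut) to 1.0 (fully open); grip_force is the grip in N (None keeps the last); returns when the fingers have stopped.
- arm.hold(seconds).
- arm.solve_ik(position, orientation): joint angles nearest the present ones, or None.
- get_image(name): name is "side" or "top" or "wrist"; returns a dict with "img" (400x640x3 uint8, blue, green, red), "fx", "fy", "cx", "cy" (pixels), "distortion" ([k1, k2, p1, p2, k3] as OpenCV has them; the pictures are not rectified), "rvec" (rotation vector, rad) and "tvec" (3), from world to camera coordinates, as OpenCV has them. Camera axes: x right, y down, z forward; pixel columns grow to the right and rows downward; lengths in m; the calibration is good to about 2 mm. A picture is of the moment at which its call begins. There is no depth.
A pose or a line that the arm cannot do raises arm.Unreachable and nothing moves.
- order.hand_in(): hands the job in, once; it reports no verdict.
Trained networks look in a picture, given as the dict that the camera call returned (one of the last four; its "shot" number tells which), for a name from the list of things; names that differ only in an ending like _2 or _b are one class to them, and where a whole thing is asked for, a point or a joint stands for the part that bears it (a point fixed in the world has none). Each returns a list of dicts, best first, with "conf" (0 to 1); they miss things now and then, are a little off and sometimes report something else, mostly with a low value. They report only what shows in the picture. A call takes as long as a camera call. They do not tell look-alikes from the thing itself.
- nets.find_in(picture, target): "point" ([x, y, z] in m, in the coordinates of the camera as it stood for that picture, good to about 4 mm: the middle of the surface that is visible of it).
Readings, each from a call of its own:
- arm.read_t(): time.
- arm.read_q(): joint angles.
- arm.read_joint_velocities(): joint speeds.
- arm.read_joint_efforts(): joint torques, N m.
- arm.read_ee_pos(): TCP position.
- arm.read_tcp_rot(): TCP orientation.
- arm.read_ft_force(): force on the tool from outside, world axes, zero at the start.
- arm.read_moment(): the same for the moment, N m.
- arm.read_opening(): opening from 0.0 (shut) to 1.0 (fully open).
Only numpy, scipy, OpenCV 4.12 (cv2) and the standard library are available. Lean on these libraries where they do the work, as an engineer would, in place of code of your own. Each camera call takes 0.05 s, during which the arm holds its last target.

## Working session

There is one attempt and no reset: what is moved stays moved. The work goes in short steps, each a Python script; the robot and the scene stay as the last script left them, time stands still between calls to the robot, and variables do not carry over. Pictures are saved under pics/ and viewed, and the job is handed in when it is done.

```bash
mkdir -p pics; ls; python3 - <<'E'
from station import arm,get_image,nets
import cv2
for n in ["top","side","wrist"]:
    p=get_image(n); cv2.imwrite(f"pics/{n}0.png",p["img"])
    print(n,p["fx"],p["fy"],p["cx"],p["cy"],p["distortion"],p["rvec"],p["tvec"])
print(arm.read_t(),arm.grasp_offset,arm.read_tcp_rot())
E
```

```text
pics
top 435.55800473751276 435.55800473751276 319.6047224998231 205.18056906235634 [-0.04037509  0.          0.          0.          0.        ] [ 2.15005496 -2.15769106  0.07745548] [0.01953752 0.49854757 1.20811683]
side 479.4678010920311 479.4678010920311 309.86556771344164 206.73062730796593 [-0.04095251  0.          0.          0.          0.        ] [ 2.3200917  -0.63879982  0.26407574] [-0.43284444  0.24651144  1.39103637]
wrist 298.73120681297223 298.73120681297223 317.2251360150476 198.53943042720869 [-0.00488908  0.          0.          0.          0.        ] [-2.43436234 -1.5611959  -0.22172661] [-0.64805393 -0.0321691   0.39060095]
0.15 -0.0188 [ 3.85358243e-04  8.41904977e-01  5.39625210e-01 -7.02920861e-04]
```

View pics/top0.png

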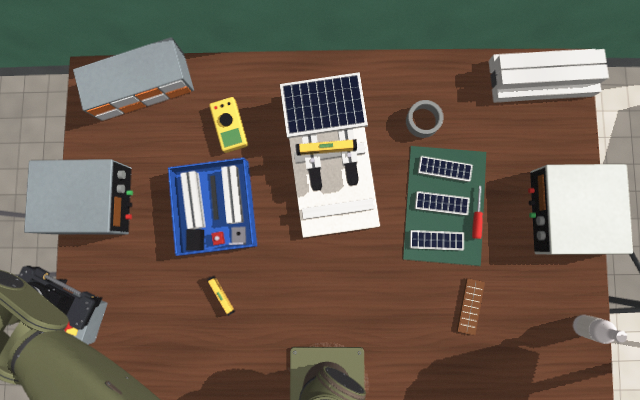

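View pics/side0.png

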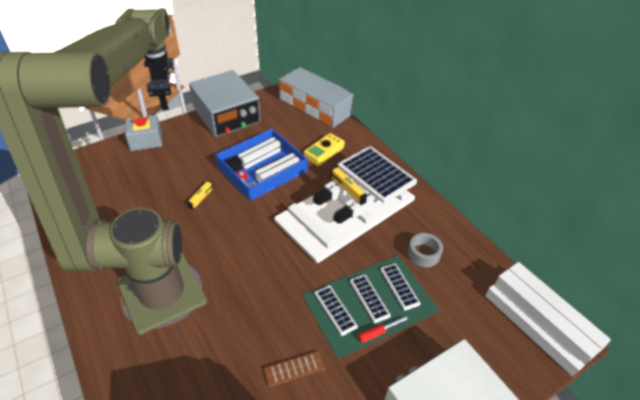

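View pics/wrist0.png

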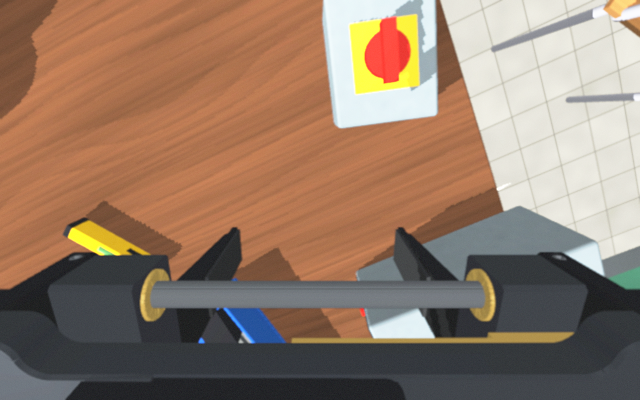

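```bash
cat > h.py <<'E'
import numpy as np, cv2
from scipy.spatial.transform import Rotation as R
from station import arm,get_image,nets,order
def cam(p): 
    K=np.array([[p["fx"],0,p["cx"]],[0,p["fy"],p["cy"]],[0,0,1.]]); return K,np.array(p["distortion"],float),np.array(p["rvec"],float),np.array(p["tvec"],float)
def p2w(p,u,v,z):
    K,d,r,t=cam(p); n=cv2.undistortPoints(np.array([[[u,v]]],float),K,d)[0,0]
    M=cv2.Rodrigues(r)[0]; ray=M.T@np.array([n[0],n[1],1]); c=-M.T@t.ravel()
    return c+ray*(z-c[2])/ray[2]
def w2p(p,P):
    K,d,r,t=cam(p); return cv2.projectPoints(np.atleast_2d(np.array(P,float)),r,t,K,d)[0][:,0]
def c2w(p,X):
    K,d,r,t=cam(p); M=cv2.Rodrigues(r)[0]; return M.T@(np.array(X)-t.ravel())
def snap(n,f):
    p=get_image(n); cv2.imwrite(f"pics/{f}.png",p["img"]); return p
def crop(p,f,x0,x1,y0,y1,s):
    cv2.imwrite(f"pics/{f}.png",cv2.resize(p["img"][y0:y1,x0:x1],None,fx=s,fy=s,interpolation=cv2.INTER_CUBIC))
E
python3 - <<'E'
from h import *
p=get_image("top")
crop(p,"topA",265,395,65,245,3.3); crop(p,"topB",160,265,150,260,5); crop(p,"topC",395,495,140,270,4.5)
for n in ["rack","left_seat","right_seat","rail_a","crate","mat","module_1","meter","tape","level"]:
    for o in nets.find_in(p,n):
        print(n,round(o["conf"],2),c2w(p,o["point"]).round(4))
E
```

```text
rack 0.71 [ 0.6285 -0.013   0.056 ]
left_seat 0.6 [ 0.6263 -0.0144  0.0537]
right_seat 0.58 [ 0.6237 -0.0143  0.053 ]
rail_a 0.97 [0.512  0.3774 0.0426]
rail_a 0.83 [0.5244 0.2694 0.042 ]
crate 0.92 [0.4964 0.3284 0.0042]
mat 0.76 [ 0.4953 -0.3365  0.0058]
mat 0.71 [ 0.4005 -0.312   0.0154]
mat 0.34 [ 0.6266 -0.0122  0.0555]
module_1 0.82 [ 0.5068 -0.3296  0.0172]
module_1 0.78 [ 0.4005 -0.3129  0.0133]
module_1 0.74 [ 0.6067 -0.3416  0.014 ]
meter 0.95 [0.7328 0.2811 0.0335]
tape 0.72 [ 0.7486 -0.2846  0.0477]
level 0.63 [ 0.6393 -0.0031  0.1403]
level 0.55 [0.248  0.2931 0.0275]
```

```bash
file pics/topA.png pics/topB.png pics/topC.png
```

```text
bash: file: command not found
```

View pics/topA.png

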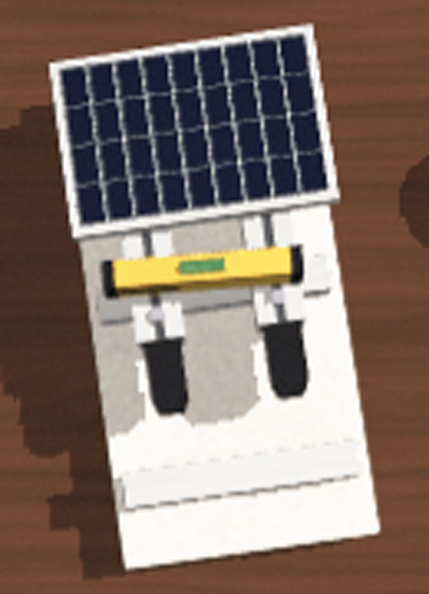

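View pics/topB.png

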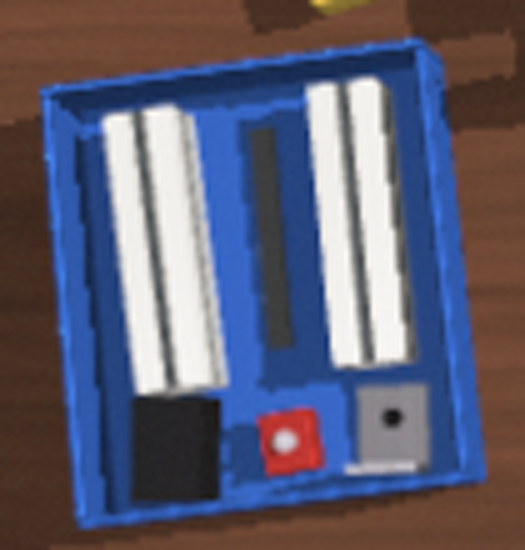

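View pics/topC.png

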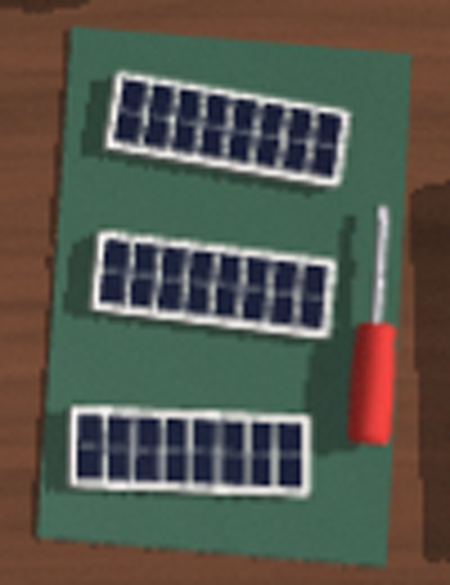

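```bash
python3 - <<'E'
from h import *
p=get_image("top")
def g(x,y,z,x0,y0,s): return p2w(p,(x+.5)/s-.5+x0,(y+.5)/s-.5+y0,z)[:2]
A=lambda x,y,z:g(x,y,z,265,65,3.3)
B=lambda x,y,z:g(x,y,z,160,150,5)
C=lambda x,y,z:g(x,y,z,395,140,4.5)
fl,fr=A(125,570,.03),A(381,532,.03); print("board",fl,fr,np.linalg.norm(fl-fr))
pl,pr,bl,br=A(77,239,.113),A(340,200,.113),A(50,65,.113),A(313,25,.113)
print("panel",pl,pr,np.linalg.norm(pl-pr),np.linalg.norm(bl-pl))
def yaw(a,b): d=np.array(a)-b; return np.arctan2(d[1],d[0])
n=fl-fr; print("yaw board",yaw(fl,fr)-np.pi/2,"panel",yaw(pl,pr)-np.pi/2,"sides",yaw(bl,pl),yaw(br,pr))
th=np.mean([yaw(fl,fr)-np.pi/2,yaw(pl,pr)-np.pi/2]); ex=np.array([np.cos(th),np.sin(th)])
print("origin from board",(fl+fr)/2+.18*ex,"from panel",(pl+pr)/2-.09*ex)
print("front beam",A(122,506,.0535),A(358,473,.0535)) 
# crate corners top z .06
c=[B(41,90,.06),B(432,40,.06),B(488,480,.06),B(82,528,.06)]
print("crate",np.mean(c,0),yaw(c[0],c[3]),yaw(c[1],c[2]),np.linalg.norm(c[0]-c[3]),np.linalg.norm(c[0]-c[1]))
for nm,q in dict(railL=[(104,120),(178,104),(215,388),(137,396)],railR=[(306,88),(380,78),(411,362),(333,368)]).items():
    w=[B(*k,.045) for k in q]; print(nm,np.mean(w,0),yaw(w[0],w[3]),yaw(w[1],w[2]),np.linalg.norm(w[0]-w[3]),np.linalg.norm(w[0]-w[1]))
for nm,q in dict(m3=[(118,72),(350,110),(341,186),(107,150)],m2=[(101,232),(335,260),(328,338),(94,308)],m1=[(71,407),(312,416),(308,497),(70,487)]).items():
    w=[C(*k,.015) for k in q]; print(nm,np.mean(w,0),"yaw",yaw(w[0],w[1])-np.pi/2,yaw(w[3],w[2])-np.pi/2,np.linalg.norm(w[0]-w[1]),np.linalg.norm(w[0]-w[3]))
l=[A(108,265,.135),A(298,250,.135)]; print("level",np.mean(l,0),yaw(l[0],l[1])-np.pi/2,np.linalg.norm(l[0]-l[1]))
E
```

```text
board [0.40759032 0.06576763] [ 0.43909174 -0.15175508] 0.21979188228711508
panel [0.67388414 0.09965863] [ 0.70418428 -0.11418229] 0.21597692981937197 0.14946367866247554
yaw board 0.14381916165252706 panel 0.14075775338927077 sides 0.15713672022089592 0.13332804779270896
origin from board [ 0.60152196 -0.01746814] from panel [ 0.59994374 -0.02002462]
front beam [0.4604314  0.06673807] [ 0.48722918 -0.13082485]
crate [0.49426276 0.31776369] 0.12744047903344927 0.1406661364285488 0.24791157309165474 0.22411024125328352
railL [0.51382776 0.38044362] 0.15051007974282624 0.15714105048949056 0.15920753312981142 0.04354704124613563
railR [0.52906751 0.2668803 ] 0.11747676746117294 0.126154992187285 0.16045877796219768 0.04270343962435047
m3 [ 0.6040577  -0.34332333] yaw -0.17203545953645039 -0.16108153766245348 0.14932847010703376 0.05122504122354926
m2 [ 0.50471867 -0.33095786] yaw -0.12597239347209932 -0.13367251482283726 0.14857262437315125 0.048720420057337545
m1 [ 0.39934054 -0.31266916] yaw -0.04202306449581661 -0.0461691498613066 0.15105579976025948 0.05010623897677701
level [ 0.65197764 -0.0030244 ] 0.07100060865141589 0.15137277151235143
```

```bash
cat >> h.py <<'E'
def quat(yaw):
    q=(R.from_euler('z',yaw)*R.from_euler('x',np.pi)).as_quat(); return [q[3],q[0],q[1],q[2]]
E
python3 - <<'E'
from h import *
p=get_image("wrist"); K,d,r,t=cam(p); M=cv2.Rodrigues(r)[0]; c=-M.T@t.ravel()
q=arm.read_tcp_rot(); T=R.from_quat([q[1],q[2],q[3],q[0]]).as_matrix()
print("cam in tool",T.T@(c-arm.read_ee_pos()),"axes in tool\n",(T.T@M.T).round(3))
q0=arm.read_q()
for x,y,z in [(.52,.32,.3),(.55,-.02,.3),(.5,-.33,.3)]:
  for yaw in (.14+np.pi/2,.14-np.pi/2,.14,.14+np.pi,.14-np.pi):
    s=arm.solve_ik([x,y,z],quat(yaw)); print(x,y,round(yaw,2),None if s is None else np.round(s,2))
E
```

```text
cam in tool [-0.00089548 -0.07923186 -0.20104938] axes in tool
 [[ 1.     0.    -0.   ]
 [-0.     0.96   0.282]
 [ 0.    -0.282  0.96 ]]
0.52 0.32 1.71 [ 0.46 -0.01  1.59 -0.    1.56 -1.25]
0.52 0.32 -1.43 [ 0.46 -0.01  1.59  0.    1.56  1.89]
0.52 0.32 0.14 [ 0.46 -0.01  1.59 -0.    1.56  0.32]
0.52 0.32 3.28 [ 0.46 -0.01  1.59  0.    1.56 -2.82]
0.52 0.32 -3.0 [ 0.46 -0.01  1.59  0.    1.56 -2.82]
0.55 -0.02 1.71 [-0.13 -0.14  1.72  0.    1.56 -1.84]
0.55 -0.02 -1.43 [-0.13 -0.14  1.72 -0.    1.56  1.3 ]
0.55 -0.02 0.14 [-0.13 -0.14  1.72 -0.    1.56 -0.27]
0.55 -0.02 3.28 [-0.13 -0.14  1.72  0.    1.56  2.87]
0.55 -0.02 -3.0 [-0.13 -0.14  1.72  0.    1.56  2.87]
0.5 -0.33 1.71 [-0.67 -0.03  1.62  0.    1.56 -2.38]
0.5 -0.33 -1.43 [-0.67 -0.03  1.62 -0.    1.56  0.76]
0.5 -0.33 0.14 [-0.67 -0.03  1.62 -0.    1.56 -0.81]
0.5 -0.33 3.28 [-0.67 -0.03  1.62  0.    1.56  2.33]
0.5 -0.33 -3.0 [-0.67 -0.03  1.62  0.    1.56  2.33]
```

```bash
python3 - <<'E'
from h import *
th=.143;o=np.array([.6008,-.0187])
q=o+np.array([np.cos(th),np.sin(th)])*.0
arm.goto([q[0],q[1],.24],quat(th+np.pi/2))
p=snap("wrist","w1")
np.save("w1.npy",p,allow_pickle=True); print(arm.read_t())
E
```

```text
3.3167
```

View pics/w1.png

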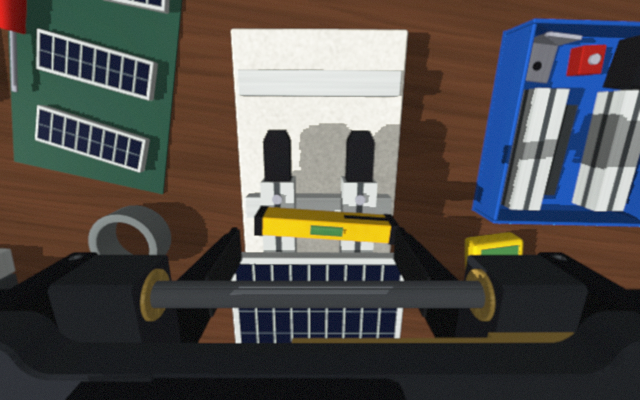

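```bash
python3 - <<'E'
from h import *
p=np.load("w1.npy",allow_pickle=True).item()
crop(p,"w1a",225,415,20,145,4); crop(p,"w1b",225,415,120,215,4);crop(p,"w1c",470,640,10,230,3.5)
E
```

```text
(no output)
```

View pics/w1a.png

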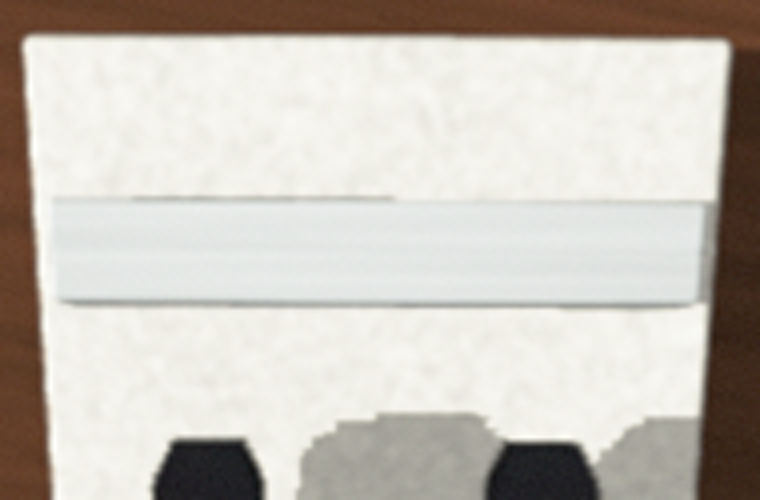

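View pics/w1b.png

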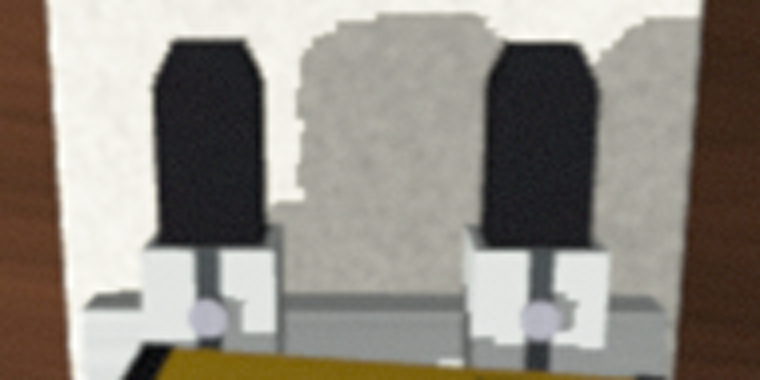

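View pics/w1c.png

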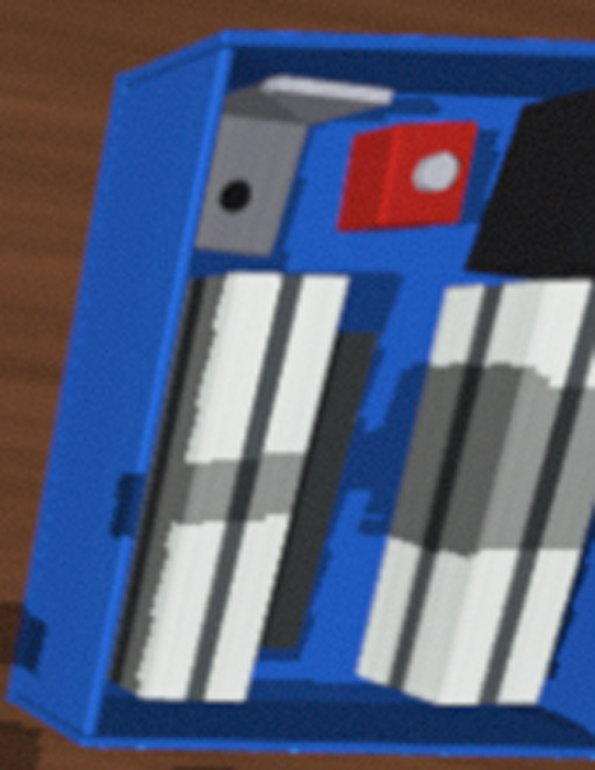

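```bash
python3 - <<'E'
from h import *
from scipy.optimize import least_squares
p=np.load("w1.npy",allow_pickle=True).item()
a=lambda x,y:((x+.5)/4-.5+225,(y+.5)/4-.5+20); b=lambda x,y:((x+.5)/4-.5+225,(y+.5)/4-.5+120)
P=[((-.18,-.11,.03),a(22,36)),((-.18,.11,.03),a(731,39)),
((0,-.07,.095),b(143,247)),((0,-.03,.095),b(277,247)),((0,.03,.095),b(470,249)),((0,.07,.095),b(608,249)),
((-.06,-.06,.085),b(172,40)),((-.06,-.04,.085),b(246,40)),((-.06,.04,.085),b(503,43)),((-.06,.06,.085),b(579,43)),
((-.048,-.0655,.0905),b(154,80)),((-.048,-.0345,.0905),b(264,78)),((-.048,.0345,.0905),b(487,78)),((-.048,.0655,.0905),b(597,82))]
L=np.array([q[0] for q in P]);U=np.array([q[1] for q in P])
def f(v):
    c,s=np.cos(v[2]),np.sin(v[2]); W=np.c_[v[0]+c*L[:,0]-s*L[:,1],v[1]+s*L[:,0]+c*L[:,1],L[:,2]]
    return (w2p(p,W)-U).ravel()
r=least_squares(f,[.6,-.02,.143],loss="soft_l1",x_scale=[.01,.01,.01]); print(r.x,f(r.x).reshape(-1,2).round(2))
np.save("rack.npy",r.x)
E
```

```text
[ 0.60182815 -0.01769948  0.13927672] [[-0.68 -2.02]
 [ 1.02 -1.84]
 [-1.09  0.21]
 [-0.91  0.38]
 [ 1.36  0.12]
 [ 0.53  0.29]
 [-0.69 -0.25]
 [-2.01 -0.17]
 [ 2.5  -0.58]
 [ 0.68 -0.49]
 [-1.28  0.63]
 [-1.99  1.26]
 [ 1.89  1.55]
 [ 1.17  0.69]]
```

```bash
cat >> h.py <<'E'
import os
if os.path.exists("rack.npy"):
    RK=np.load("rack.npy")
    def rk(x,y,z):
        c,s=np.cos(RK[2]),np.sin(RK[2]); return np.array([RK[0]+c*x-s*y,RK[1]+s*x+c*y,z])
E
python3 - <<'E'
from h import *
for n,y in (("w2",.05),("w3",-.05)):
    arm.movel(rk(-.0,y,.18),quat(RK[2]+np.pi/2),feed=.2) if n=="w3" else arm.goto(rk(-.0,y,.18),quat(RK[2]+np.pi/2))
    p=snap("wrist",n); np.save(n+".npy",p,allow_pickle=True)
    uv=w2p(p,[rk(-.06,.05,.085),rk(-.06,-.05,.085),rk(0,.05,.095),rk(0,-.05,.095)]); print(uv.round(1))
    crop(p,n+"a",240,400,60,210,5)
print(arm.read_t())
E
```

```text
[[317.5 133.2]
 [214.2 133. ]
 [317.3 195.7]
 [216.5 195.4]]
[[421.3 131.7]
 [318.4 131.7]
 [418.8 193.9]
 [318.4 193.9]]
4.475
```

View pics/w2a.png

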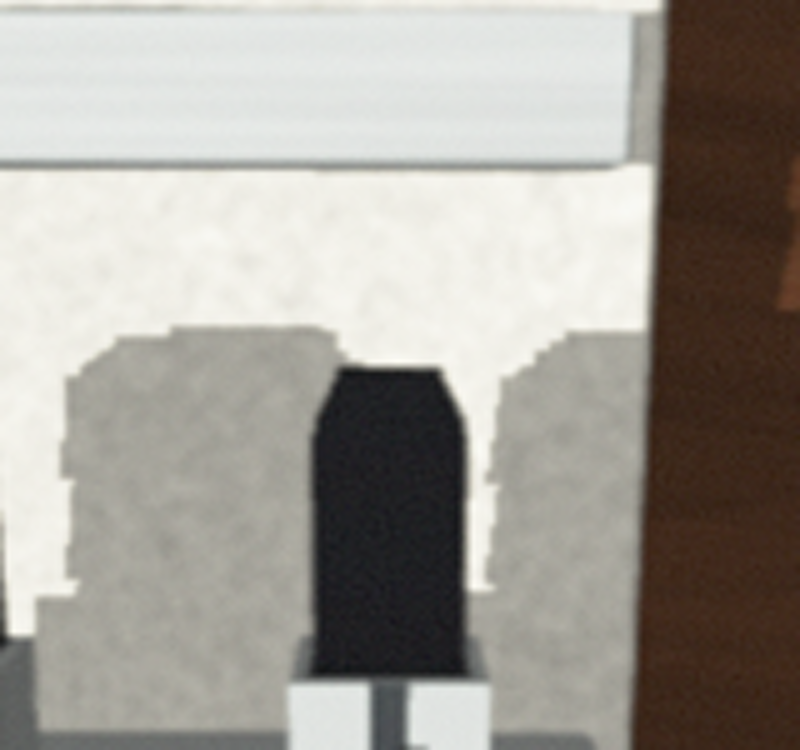

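View pics/w3a.png

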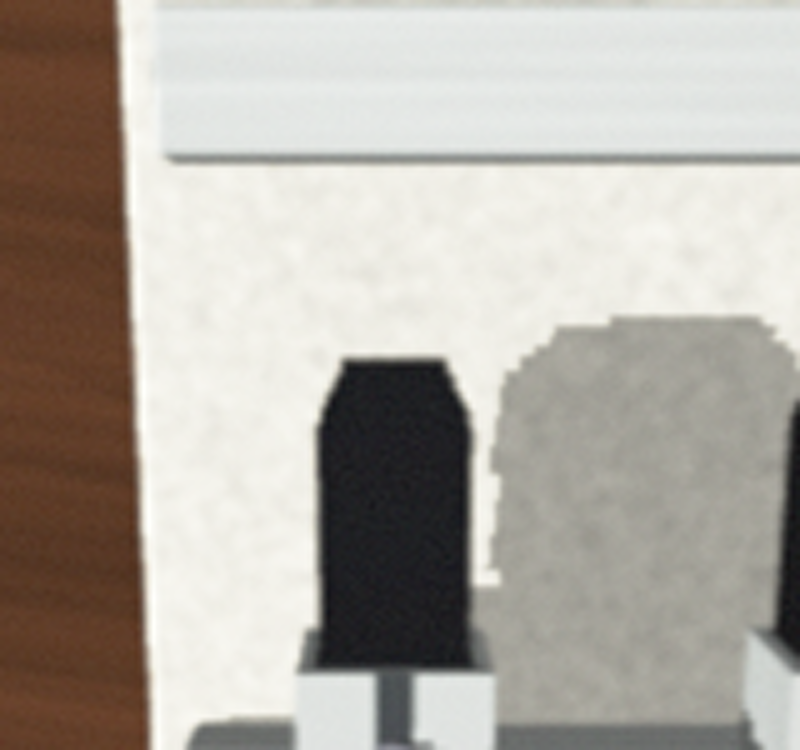

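```bash
cat > st.py <<'E'
from h import *
def grab(x,y,yaw,ztcp,op,force,lift=.22,shut=0.0):
    arm.gripper_to(op); arm.goto([x,y,.16],quat(yaw)); arm.movel([x,y,ztcp],feed=.12)
    f=arm.read_ft_force(); arm.gripper_to(shut,force); print("grip opening mm",arm.read_opening()*95,"F",np.round(f,1))
    arm.movel([x,y,lift],feed=.15); print("after lift",arm.read_opening()*95,np.round(arm.read_ft_force(),1),arm.read_t())
E
python3 - <<'E'
from st import *
grab(.527,.268,.122+np.pi/2,.014,.62,40)
snap("wrist","g1")
E
```

```text
grip opening mm 0.59611478173908 F [-0.1 -0.8 -0.1]
after lift 0.49195804363904627 [0.3 0.2 0.4] 10.525
```

View pics/g1.png

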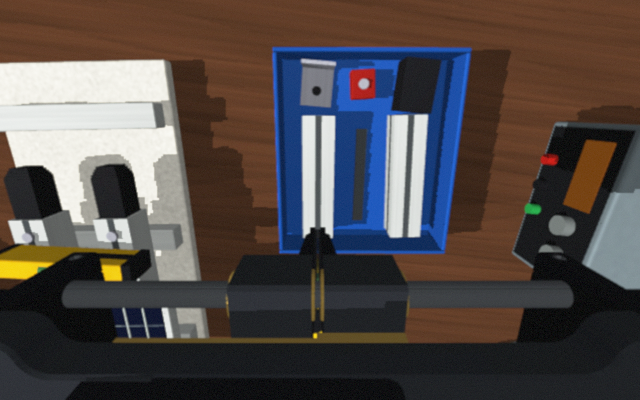

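```bash
python3 - <<'E'
from h import *
p=get_image("wrist"); print(arm.read_ee_pos(), arm.read_tcp_rot(),arm.read_opening())
for u,v in [(302,116),(335,116),(304,236),(332,234)]: print(p2w(p,u,v,.045))
print("R groove",p2w(p,318,116,.045))
for u,v in [(391,115),(428,116),(386,237),(420,236)]: print(p2w(p,u,v,.045))
print(w2p(p,[[.527,.268,.045]]))
for o in nets.find_in(p,"rail_a"): print(o["conf"],c2w(p,o["point"]))
p=snap("top","t2"); crop(p,"t2a",160,265,150,260,5)
E
```

```text
[0.52647383 0.26778768 0.21867709] [-4.76839928e-04  6.62684185e-01  7.48898226e-01 -9.43458012e-04] 0.005768683408786074
[0.45505048 0.2392154  0.045     ]
[0.45018313 0.27884327 0.045     ]
[0.61073484 0.25882158 0.045     ]
[0.60318174 0.2961101  0.045     ]
R groove [0.45269177 0.25843074 0.045     ]
[0.44075071 0.3458581  0.045     ]
[0.43640362 0.39052159 0.045     ]
[0.59856393 0.36944903 0.045     ]
[0.59148351 0.41495118 0.045     ]
[[318.30284661 176.71868114]]
0.87 [0.51255647 0.37415235 0.04504499]
0.61 [0.52287429 0.26912856 0.04613871]
```

View pics/t2a.png

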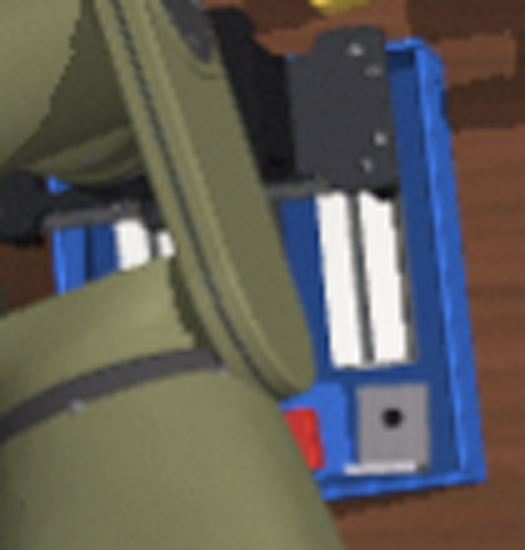

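```bash
python3 - <<'E'
from st import *
x,y,yaw=.528,.2675,.122+np.pi/2
arm.gripper_to(.62); print(arm.read_opening()*95)
arm.movel([x,y,.10],quat(yaw),feed=.15); print(arm.read_ee_pos(),arm.read_opening()*95)
arm.movel([x,y,.014],feed=.1); print(arm.read_ee_pos(),arm.read_opening()*95,arm.read_ft_force())
snap("wrist","g2")
arm.gripper_to(.3,20); print(arm.read_opening()*95,arm.read_ft_force()); snap("wrist","g3")
print(arm.read_t())
E
```

```text
58.51241466167289
[0.52882611 0.26785716 0.10124145] 58.73299735538563
[0.5287236  0.26781711 0.01485964] 58.89042792078916 [ 0.77045165 -0.95382061 -0.07535909]
28.653312017028146 [0.35331051 0.40715515 0.09533727]
14.5917
```

View pics/g2.png

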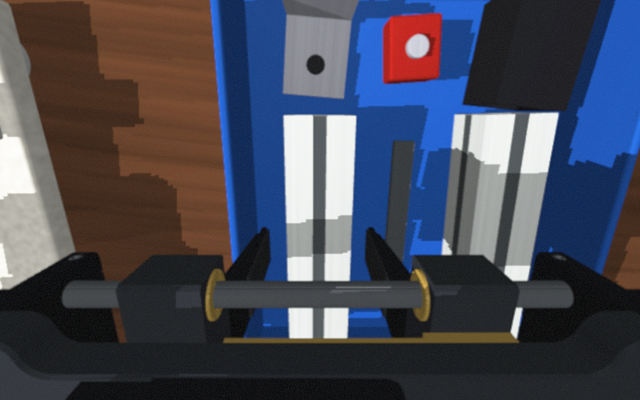

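View pics/g3.png

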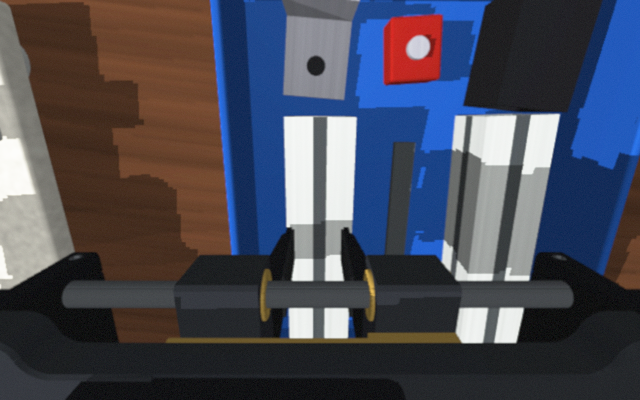

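```bash
python3 - <<'E'
from h import *
print(arm.read_ee_pos(),arm.read_opening()*95,arm.read_t())
p=get_image("side"); crop(p,"s3",190,350,80,220,5)
p=get_image("wrist"); crop(p,"g3a",220,420,100,340,3)
p=get_image("top"); crop(p,"t3",160,280,140,260,5)
E
```

```text
[0.52797393 0.267486   0.01396027] 28.35557784175664 14.5917
```

View pics/s3.png

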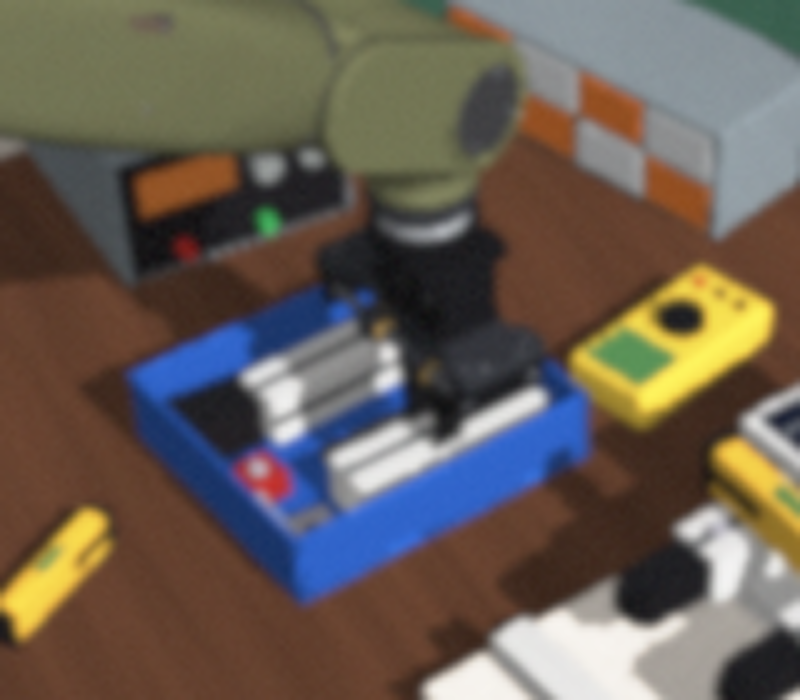

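View pics/g3a.png

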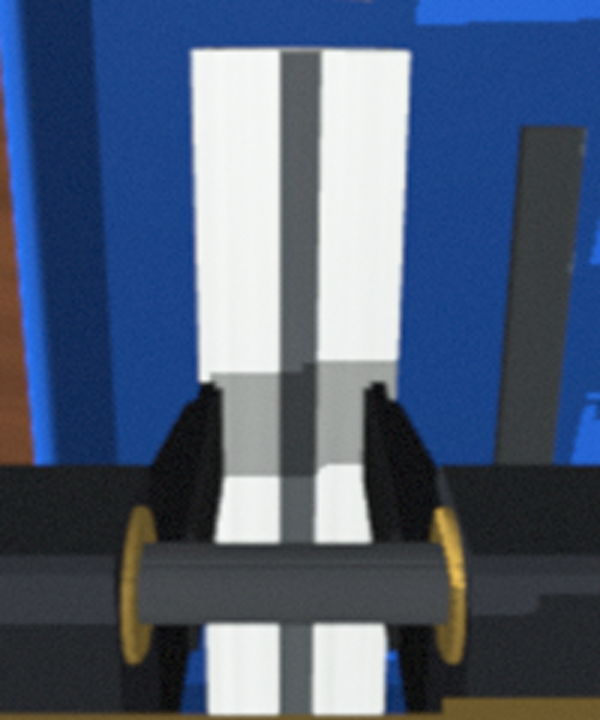

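```bash
python3 - <<'E'
from h import *
x,y=.528,.2675
arm.movel([x,y,.09],feed=.1)
arm.gripper_to(.05,20)
f0=arm.read_ft_force()
for z in np.arange(.07,.012,-.004):
    arm.movel([x,y,z],feed=.06); f=arm.read_ft_force()-f0; print(round(z,3),arm.read_ee_pos().round(4)[2],f.round(1))
    if abs(f[2])>5: break
print(arm.read_t())
snap("wrist","g4"); 
E
```

```text
0.07 0.0692 [-0.1  1.2 -1. ]
0.066 0.0659 [ 0.4  0.  -1. ]
0.062 0.0617 [ 0.3  0.3 -0.7]
0.058 0.0576 [-0.1 -0.2 -1.5]
0.054 0.0536 [ 0.5  0.5 -1.6]
0.05 0.0496 [-0.1 -0.  -0.8]
0.046 0.0456 [-0.8  0.6 -0.9]
0.042 0.0416 [-0.1 -0.2 -1. ]
0.038 0.0376 [-1.   0.4 -1. ]
0.034 0.0336 [-0.6 -0.5 -0.8]
0.03 0.0296 [-0.4  0.5 -0.9]
0.026 0.0256 [-0.   0.9 -0.3]
0.022 0.0216 [ 0.7  0.6 -1.2]
0.018 0.0176 [-0.3 -0.3 -0.8]
0.014 0.0135 [-0.5  0.1 -1.6]
20.275
```

View pics/g4.png

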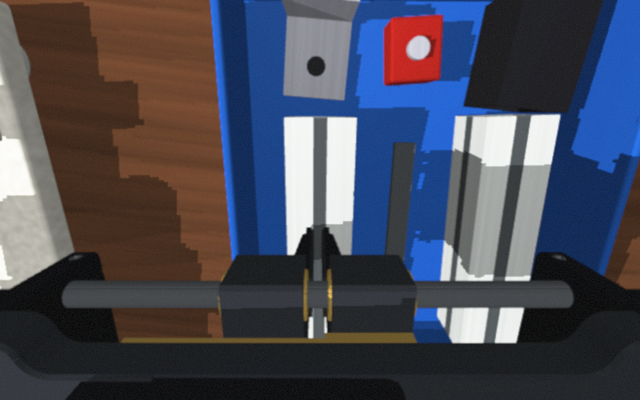

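```bash
python3 - <<'E'
from h import *
x,y=.528,.2675
f0=arm.read_ft_force()
for z in np.arange(.012,-.022,-.002):
    try: arm.movel([x,y,z],feed=.04)
    except Exception as e: print(repr(e)); break
    f=arm.read_ft_force()-f0; print(round(z,3),arm.read_ee_pos().round(4)[2],f.round(1))
    if abs(f[2])>5: break
print(arm.read_t())
p=get_image("side"); crop(p,"s4",190,350,80,220,5)
E
```

```text
0.012 0.0132 [-1.5 -2.1  4.7]
0.01 0.0131 [-6.7 -3.5 14.6]
20.825
```

View pics/s4.png

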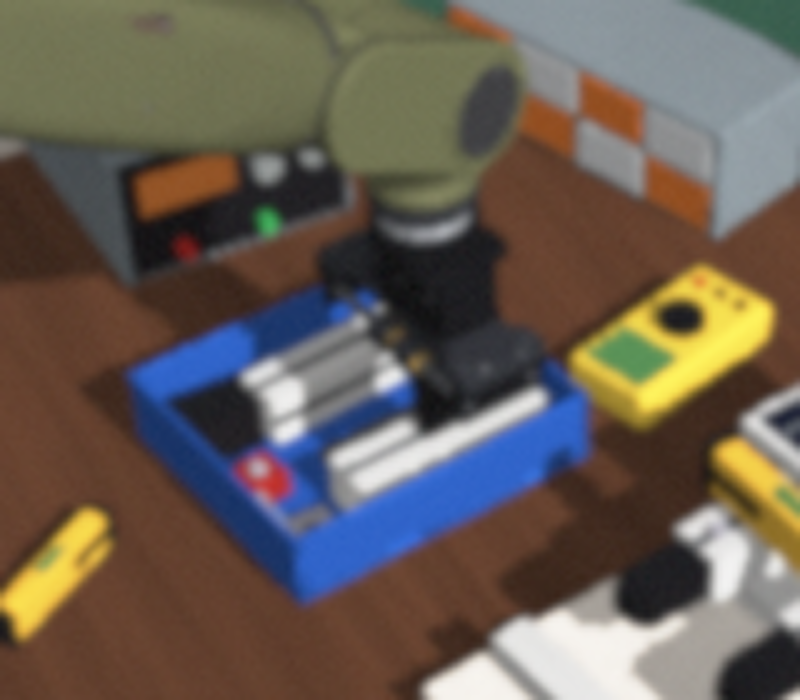

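```bash
cat > st.py <<'E'
from h import *
OFF=.032   # real fingertip z = TCP z + OFF
def z(t): return t-OFF
def grab(x,y,yaw,ztip,op,force,lift=.2,app=.12,shut=0.0):
    arm.gripper_to(op); arm.goto([x,y,z(app)],quat(yaw)); arm.movel([x,y,z(ztip)],feed=.1)
    f=arm.read_ft_force(); arm.gripper_to(shut,force); print("grip opening mm",arm.read_opening()*95,"F",np.round(f,1))
    arm.movel([x,y,z(lift)],feed=.12); print("after lift",arm.read_opening()*95,np.round(arm.read_ft_force(),1),arm.read_t())
E
python3 - <<'E'
from st import *
arm.movel([.528,.2675,.06],feed=.15)
try: grab(.528,.2675,.122+np.pi/2,.022,.62,40,lift=.25)
except Exception as e: print(repr(e))
p=snap("wrist","g5")
E
```

```text
grip opening mm 39.720331111519485 F [ 0.2  0.4 -0.6]
after lift 40.00523192391538 [ 0.   0.5 -2.7] 26.275
```

View pics/g5.png

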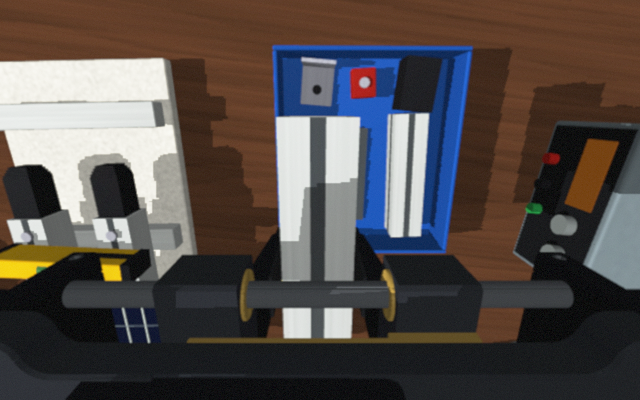

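```bash
cat >> st.py <<'E'
def insert(y,dx,ax=.0752,tipoff=-.003,fmax=14):
    ex=np.array([np.cos(RK[2]),np.sin(RK[2]),0]); ey=np.array([-ex[1],ex[0],0])
    yaw=RK[2]+np.pi/2; zz=z(ax+tipoff)
    P=lambda c,h=zz: rk(c-dx,y,h)
    arm.goto(P(-.172,z(.20)),quat(yaw)); arm.movel(P(-.172),feed=.12); print("open",arm.read_opening()*95)
    f0=arm.read_ft_force()
    c=-.172; log=[]
    while c<-.0765:
        c+= .006 if c<-.09 else .001
        arm.movel(P(c),feed=.05); f=arm.read_ft_force()-f0
        g=[f@ex,f@ey,f[2]]; log.append((round(c,4),np.round(g,1)))
        lim=fmax if c>-.09 else 20
        if abs(g[0])>lim or abs(g[1])>25 or abs(g[2])>25: print("STOP"); break
    for l in log: print(l)
    q=arm.read_ee_pos()[:2]-RK[:2]; print("tcp rack",q@ex[:2],q@ey[:2],arm.read_ee_pos()[2],"open",arm.read_opening()*95,arm.read_t())
E
python3 - <<'E'
from st import *
insert(.05,.003)
snap("wrist","i1")
E
```

```text
open 39.408531105333026
(-0.166, array([-0.8, -0.6, -0.5]))
(-0.16, array([-1.2, -0.4, -0.1]))
(-0.154, array([-0.6, -1. ,  0. ]))
(-0.148, array([-0.4,  0.1,  0.4]))
(-0.142, array([-0.2, -0.2, -0.2]))
(-0.136, array([-0.7,  0. , -0.3]))
(-0.13, array([-0.7, -0.3,  0.1]))
(-0.124, array([-0.6, -0.1, -0.1]))
(-0.118, array([-1.5, -0.1, -0.4]))
(-0.112, array([-0.5,  0.3,  0.3]))
(-0.106, array([-1.3,  0.6, -0.1]))
(-0.1, array([-0.5, -0.1, -0.1]))
(-0.094, array([-0.4,  0.1,  0.7]))
(-0.088, array([-0.6, -0.5, -0.3]))
(-0.087, array([-0.1,  0.7,  0.2]))
(-0.086, array([-0.5, -0.9, -0.6]))
(-0.085, array([ 0.4,  0.3, -0.3]))
(-0.084, array([-0.4, -0.4, -0.6]))
(-0.083, array([-0.2, -1.1, -0. ]))
(-0.082, array([-0.6, -0.1, -0.2]))
(-0.081, array([-0.2, -0.4, -0. ]))
(-0.08, array([-0.6, -0.1,  0.3]))
(-0.079, array([-1.5,  0.7, -0.6]))
(-0.078, array([-6.5, -0.5,  3. ]))
(-0.077, array([-10.7,  -0.5,   5.4]))
(-0.076, array([-12.6,  -0.7,   7.1]))
tcp rack -0.08235891572065998 0.050050706659345204 0.03973011975732604 open 39.751674922767116 35.375
```

View pics/i1.png

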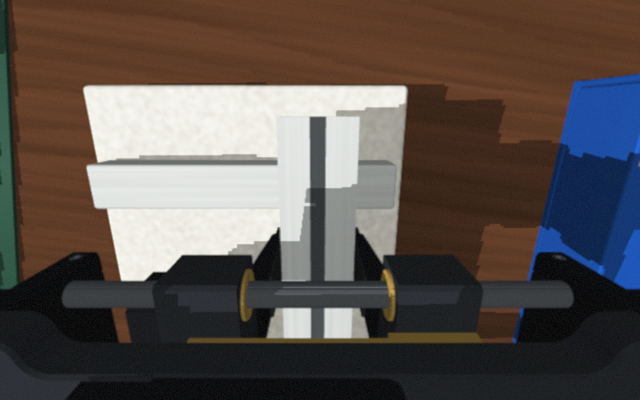

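```bash
python3 - <<'E'
from st import *
p=arm.read_ee_pos(); arm.gripper_to(.56); arm.movel([p[0],p[1],.17],feed=.15)
x,y,yaw=.5135,.3785,.154+np.pi/2
grab(x,y,yaw,.022,.62,40,lift=.25)
snap("wrist","g6")
E
```

```text
grip opening mm 39.77715730902282 F [ 0.3 -0.4  1. ]
after lift 39.85211090249577 [-0.3 -0.2 -3.3] 42.35
```

View pics/g6.png

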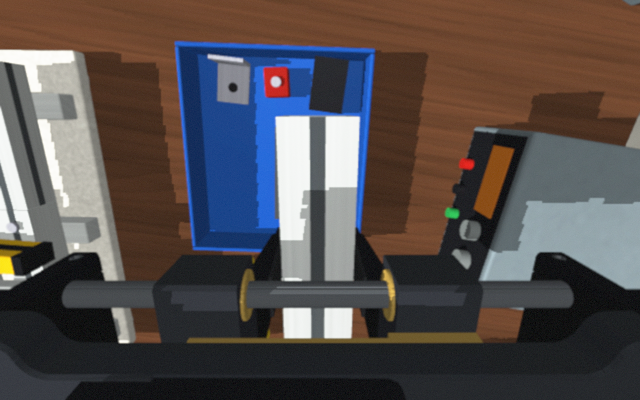

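Second rail held the same way (near end at v≈116, centred at u≈318, so the same 3 mm offset). I'm inserting it on the right tongue.

```bash
python3 - <<'E'
from st import *
insert(-.05,.003)
snap("wrist","i2")
E
```

```text
open 40.04819154857031
(-0.166, array([ 0.8, -0.2, -1.1]))
(-0.16, array([ 1.4,  0.1, -0.6]))
(-0.154, array([ 0.3, -0.3, -0.9]))
(-0.148, array([ 0.9, -0.7, -0.9]))
(-0.142, array([ 0.4,  0.6, -1.5]))
(-0.136, array([ 0.3, -0.3, -0.9]))
(-0.13, array([ 0.5, -0.7, -0.3]))
(-0.124, array([ 1.3, -0.2, -2.2]))
(-0.118, array([ 1.6, -0.3, -1.1]))
(-0.112, array([ 0.7,  0.1, -1.4]))
(-0.106, array([ 0.2, -0.2, -0.7]))
(-0.1, array([ 0.8,  0.4, -2.5]))
(-0.094, array([ 0.7, -0.6, -1.8]))
(-0.088, array([ 0.4, -0. , -1.5]))
(-0.087, array([ 1.2,  0.3, -0.7]))
(-0.086, array([ 0.6, -0.2, -0.3]))
(-0.085, array([ 0.4,  0.2, -0.2]))
(-0.084, array([-0.2, -0.1, -1.9]))
(-0.083, array([ 0.8,  0.4, -1.1]))
(-0.082, array([ 0.1, -0. , -0.6]))
(-0.081, array([ 0.1,  0.5, -1.6]))
(-0.08, array([ 0.8,  0.5, -1.8]))
(-0.079, array([-0.3, -0.1, -0.8]))
(-0.078, array([-4.7,  0.2,  2.8]))
(-0.077, array([-8.8, -0.2,  4.1]))
(-0.076, array([-12.1,  -0.5,   7.5]))
tcp rack -0.08230460744510434 -0.049872611466493647 0.039918287714810714 open 39.723892212112844 52.1
```

View pics/i2.png

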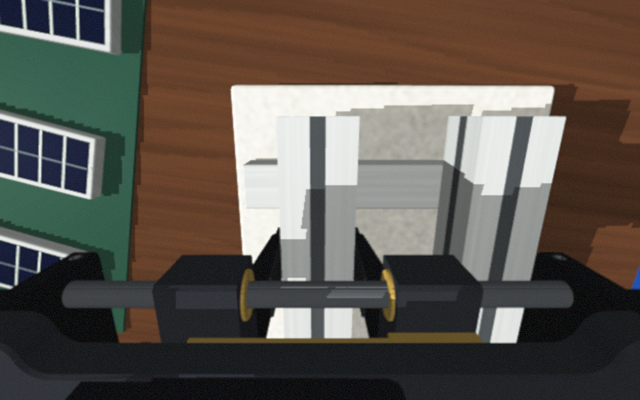

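```bash
python3 - <<'E'
from st import *
p=arm.read_ee_pos(); arm.gripper_to(.56); arm.movel([p[0],p[1],.15],feed=.15)
arm.goto(rk(.10,0,.24),quat(RK[2]+np.pi/2))
p=snap("wrist","l1"); np.save("l1.npy",p,allow_pickle=True)
print(w2p(p,[rk(0,.05,.094),rk(0,-.05,.094),rk(-.16,.05,.0935),rk(-.16,-.05,.0935),rk(0,.03,.094),rk(0,.07,.094)]).round(1))
for o in nets.find_in(p,"level"): print(o["conf"],c2w(p,o["point"]))
crop(p,"l1a",220,420,30,230,4)
E
```

```text
[[364.   93.3]
 [272.5  93.3]
 [371.1 -84.8]
 [265.8 -84.7]
 [345.7  93.3]
 [382.3  93.3]]
0.68 [0.64775492 0.00125021 0.13517416]
```

View pics/l1a.png

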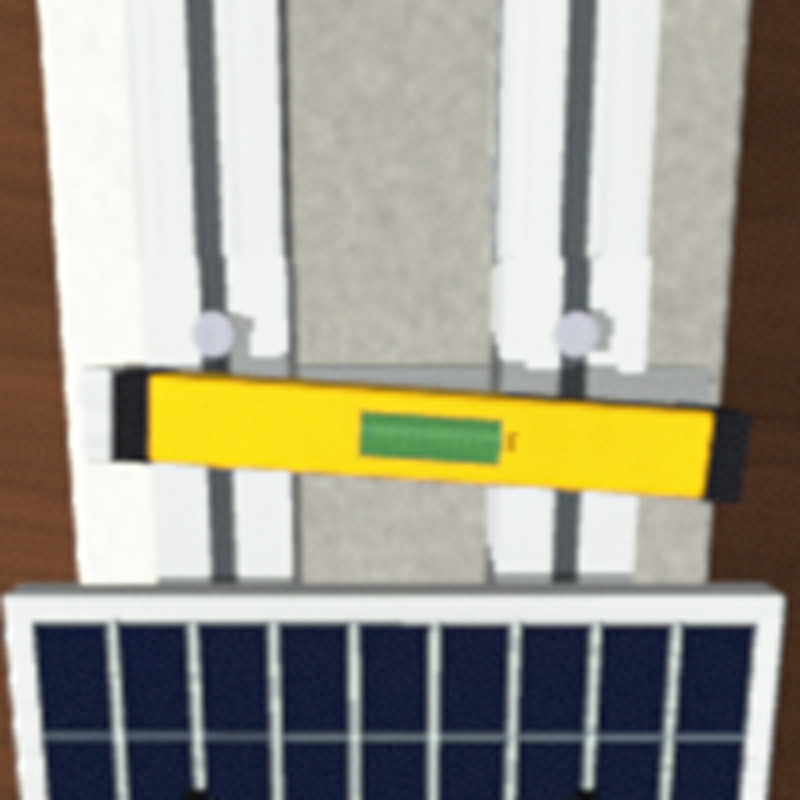

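```bash
python3 - <<'E'
from st import *
p=np.load("l1.npy",allow_pickle=True).item()
g=lambda x,y,z:p2w(p,(x+.5)/4-.5+220,(y+.5)/4-.5+30,z)
c=[g(115,370,.135),g(750,410,.135),g(740,500,.135),g(115,460,.135)]
m=np.mean(c,0); d=(c[1]-c[0])+(c[2]-c[3]); print(m,np.arctan2(d[1],d[0])-np.pi/2, np.linalg.norm(c[1]-c[0]),np.linalg.norm(c[0]-c[3]))
T=lambda w:(np.array([[np.cos(RK[2]),np.sin(RK[2])],[-np.sin(RK[2]),np.cos(RK[2])]])@(w[:2]-RK[:2])).round(4)
print("rack",T(m)); 
for q in [(212,333),(576,333)]: print("pin",T(g(*q,.095)))
print("butt line",T(g(212,262,.095)),T(g(576,258,.095)),"panel",T(g(400,588,.113)))
E
```

```text
[ 0.64535784 -0.00234267  0.135     ] 0.07713970338842024 0.15798805897957197 0.02205514077630129
rack [0.0452 0.0092]
pin [ 0.0206 -0.0506]
pin [0.0206 0.0503]
butt line [ 0.002  -0.0498] [0.0009 0.0495] panel [0.0889 0.0016]
```

```bash
python3 - <<'E'
from st import *
grab(.6454,-.0023,.077,.109,.42,30,lift=.25,app=.17)
p=snap("wrist","l2")
E
```

```text
grip opening mm 22.05702653575364 F [ 0.7 -0.3  0.3]
after lift 21.77887374579995 [-0.5 -0.3 -1.5] 58.975
```

View pics/l2.png

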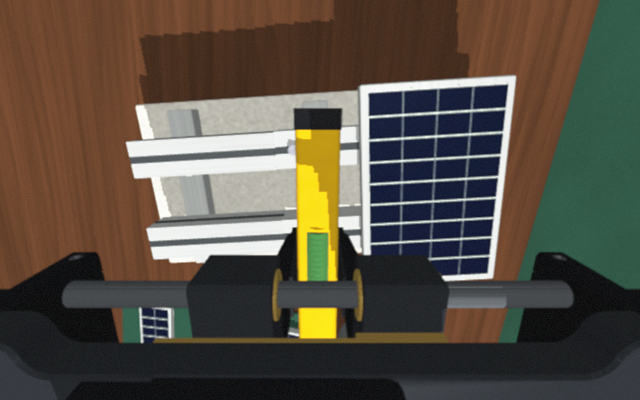

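```bash
python3 - <<'E'
from st import *
x,y=.527,.265
arm.goto([x,y,z(.16)],quat(.134+np.pi/2)); print(arm.read_opening()*95)
arm.movel([x,y,z(.024)],feed=.12); f0=arm.read_ft_force()
for t in (.022,.0205,.0195,.019):
    arm.movel([x,y,z(t)],feed=.04); f=arm.read_ft_force()-f0; print(t,f.round(1))
    if f[2]>3: break
arm.gripper_to(.45); arm.movel([x,y,z(.2)],feed=.15)
p=snap("wrist","l3"); print(arm.read_t())
arm.goto([.62,-.31,.26],quat(-.12+np.pi/2))
p=snap("wrist","m1"); np.save("m1.npy",p,allow_pickle=True)
E
```

```text
21.736874387355236
0.022 [-1.1 -1.3 -0.3]
0.0205 [-1.1 -0.1 -0.7]
0.0195 [ 0.1 -0.9  1.7]
0.019 [-3.1 -1.8  6.2]
64.4917
```

View pics/l3.png

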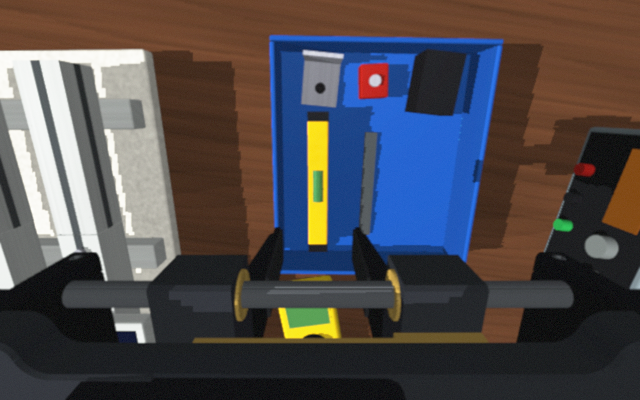

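View pics/m1.png

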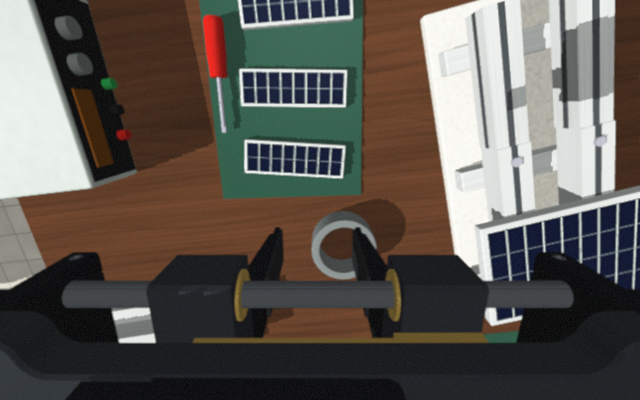

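```bash
python3 - <<'E'
from st import *
p1=np.load("w1.npy",allow_pickle=True).item();p2=np.load("l1.npy",allow_pickle=True).item()
T=lambda w:(np.array([[np.cos(RK[2]),np.sin(RK[2])],[-np.sin(RK[2]),np.cos(RK[2])]])@(w[:2]-RK[:2])).round(4)
for zz in (.09,.095,.1,.105):
    print(zz,[T(p2w(p1,(x+.5)/4-.5+225,(y+.5)/4-.5+120,zz)) for x,y in ((208,319),(541,320))],[T(p2w(p2,(x+.5)/4-.5+220,(y+.5)/4-.5+30,zz)) for x,y in ((212,333),(576,333))],
     "front edge",T(p2w(p1,(210+.5)/4-.5+225,(247+.5)/4-.5+120,zz)),T(p2w(p2,(212+.5)/4-.5+220,(261+.5)/4-.5+30,zz)))
p=np.load("m1.npy",allow_pickle=True).item()
for nm,q in dict(m3=[(246,140),(345,144),(343,178),(244,173)],m2=[(241,68),(347,71),(346,107),(240,104)]).items():
    w=np.array([p2w(p,*k,.015) for k in q]); d=(w[1]-w[0])+(w[2]-w[3]); print(nm,w.mean(0),"yaw",np.arctan2(d[1],d[0])-np.pi/2,np.linalg.norm(w[1]-w[0]),np.linalg.norm(w[0]-w[3]))
for o in nets.find_in(get_image("top"),"module_1"): print(o["conf"],o["point"])
q=get_image("top")
for o in nets.find_in(q,"module_1"): print(o["conf"],c2w(q,o["point"]))
crop(p2,"pin",250,380,70,150,6)
E
```

```text
0.09 [array([ 0.0234, -0.0508]), array([0.0232, 0.0512])] [array([ 0.0206, -0.0513]), array([0.0206, 0.051 ])] front edge [ 0.0008 -0.0495] [ 0.0015 -0.0505]
0.095 [array([ 0.0219, -0.0501]), array([0.0217, 0.0504])] [array([ 0.0206, -0.0506]), array([0.0206, 0.0503])] front edge [-0.0004 -0.0488] [ 0.0017 -0.0498]
0.1 [array([ 0.0204, -0.0494]), array([0.0203, 0.0497])] [array([ 0.0206, -0.0499]), array([0.0206, 0.0496])] front edge [-0.0015 -0.0481] [ 0.002  -0.0491]
0.105 [array([ 0.019 , -0.0487]), array([0.0188, 0.049 ])] [array([ 0.0206, -0.0492]), array([0.0206, 0.0488])] front edge [-0.0027 -0.0474] [ 0.0023 -0.0484]
m3 [ 0.60585106 -0.3422953   0.015     ] yaw -0.1641836061644426 0.14595954602616973 0.04978451559213372
m2 [ 0.50625839 -0.3297723   0.015     ] yaw -0.14527749410632573 0.14647742722941282 0.047684738958872305
0.92 [0.4193, 0.2816, 1.2065]
0.85 [0.3105, -0.1205, 1.2486]
0.63 [0.028, -0.1801, 1.1828]
0.82 [ 0.6203362 -0.2925025  0.0125906]
```

View pics/pin.png

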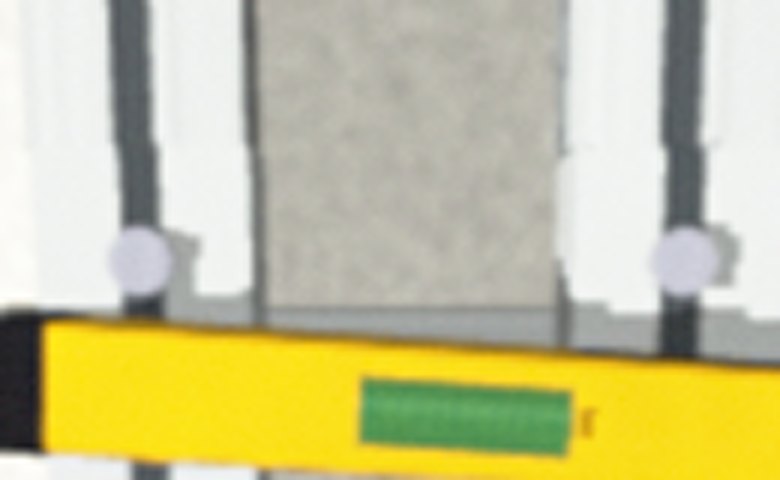

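```bash
python3 - <<'E'
from st import *
p=snap("wrist","m2"); crop(p,"m2a",200,400,0,200,4); np.save("m2.npy",p,allow_pickle=True)
snap("top","t5")
E
```

```text
(no output)
```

View pics/m2a.png

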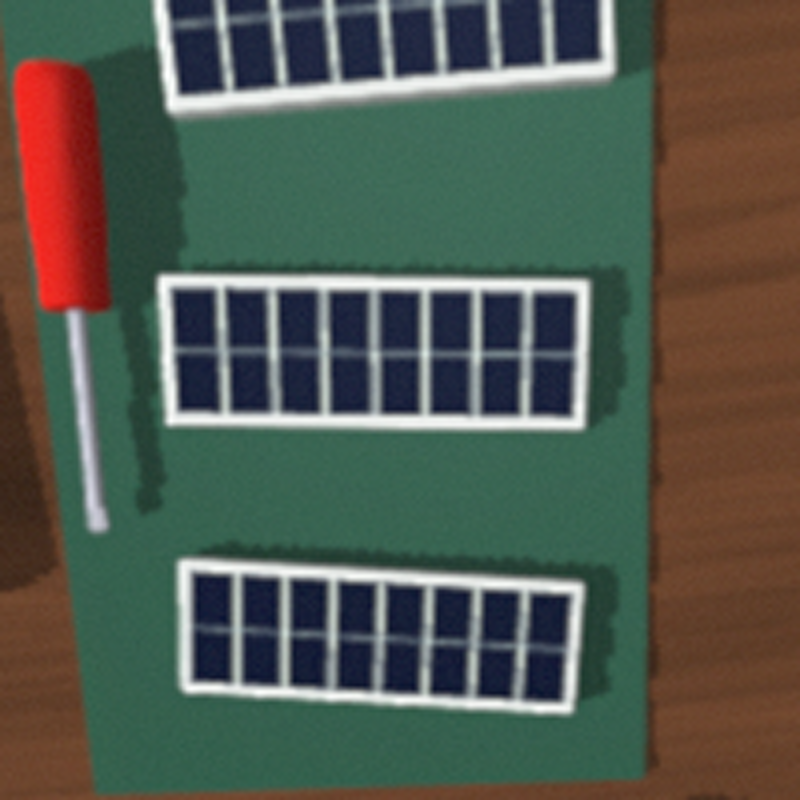

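View pics/t5.png

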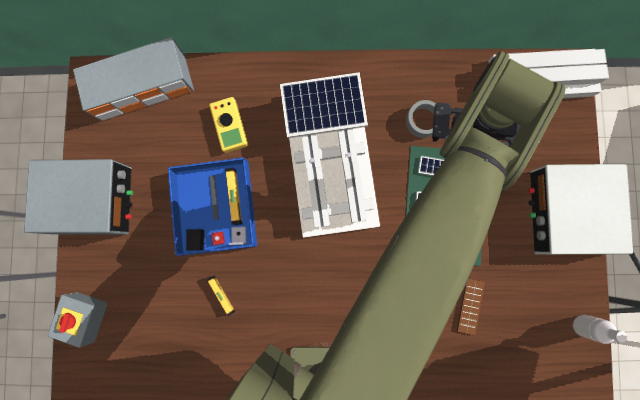

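```bash
python3 - <<'E'
from st import *
grab(.6058,-.3425,-.165,.006,.72,25,lift=.25,app=.08)
p=snap("wrist","m3")
E
```

```text
grip opening mm 49.58194885013804 F [ 0.7 -0.4 -0.7]
after lift 49.57324756480165 [-0.  -1.4 -2.1] 72.55
```

View pics/m3.png

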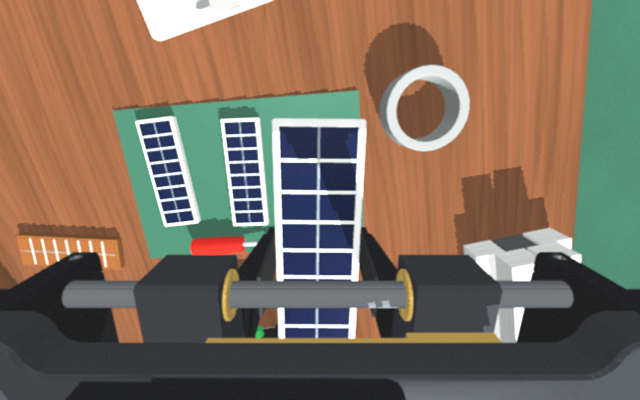

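```bash
cat >> st.py <<'E'
def place(xc,yc=0.,op=None,zt=.0965):
    P=lambda t:rk(xc,yc,z(t))
    arm.goto(P(.20),quat(RK[2])); print("open",arm.read_opening()*95)
    if arm.read_opening()*95<45 : print("LOST?"); return
    arm.movel(P(.105),feed=.12); arm.movel(P(.099),feed=.04); f0=arm.read_ft_force()
    for t in np.arange(.098,.0935,-.0005):
        arm.movel(P(t),feed=.03); f=arm.read_ft_force()-f0
        if f[2]>2.5: break
    print("touch tip z",t,f.round(1))
    arm.gripper_to(arm.read_opening()+(.05 if op is None else op)); arm.hold(.1); print("rel",arm.read_opening()*95)
    arm.movel(P(.16),feed=.15); print(arm.read_t())
E
python3 - <<'E'
from st import *
place(-.027,0)
arm.goto(rk(.06,0,.22),quat(RK[2]+np.pi/2)); p=snap("wrist","n1"); np.save("n1.npy",p,allow_pickle=True)
E
```

```text
open 49.89936859108202
touch tip z 0.0965 [-0.7  0.6  3.2]
rel 53.893684408017265
77.1167
```

View pics/n1.png

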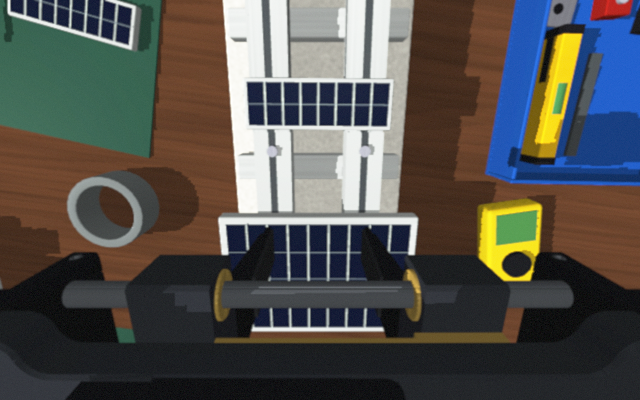

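```bash
python3 - <<'E'
from st import *
p=np.load("n1.npy",allow_pickle=True).item()
T=lambda w:(np.array([[np.cos(RK[2]),np.sin(RK[2])],[-np.sin(RK[2]),np.cos(RK[2])]])@(w[:2]-RK[:2])).round(4)
print([T(p2w(p,u,v,.1055)) for u,v in ((246,79),(392,80),(390,129),(247,128))])
arm.goto([.56,-.32,.26],quat(-.12+np.pi/2))
p=snap("wrist","m4"); np.save("m4.npy",p,allow_pickle=True); crop(p,"m4a",200,400,0,200,4)
E
```

```text
[array([-0.0508, -0.0709]), array([-0.0498,  0.0727]), array([-0.0027,  0.0739]), array([-0.0038, -0.0729])]
```

View pics/m4a.png

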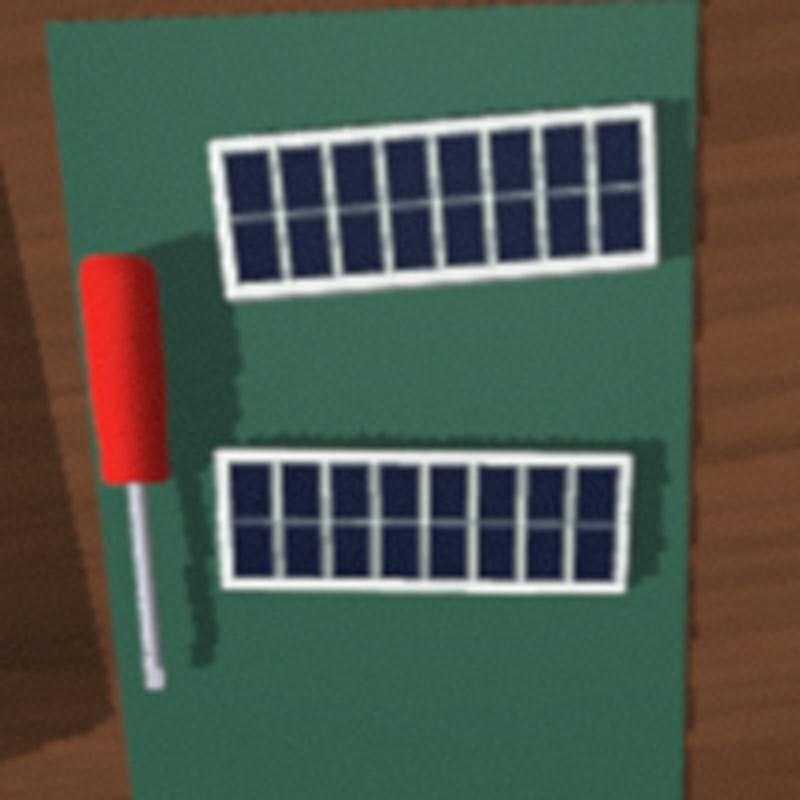

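```bash
cat >> st.py <<'E'
def pose4(p,Q,zz,x0,y0,s):
    w=np.array([p2w(p,(a+.5)/s-.5+x0,(b+.5)/s-.5+y0,zz) for a,b in Q]); d=(w[1]-w[0])+(w[2]-w[3])
    return w.mean(0)[0],w.mean(0)[1],np.arctan2(d[1],d[0])-np.pi/2
E
python3 - <<'E'
from st import *
p=np.load("m4.npy",allow_pickle=True).item()
a=pose4(p,[(215,450),(633,455),(626,592),(222,588)],.015,200,0,4); b=pose4(p,[(208,142),(655,105),(658,265),(228,300)],.015,200,0,4)
print(a,b)
grab(a[0],a[1],a[2],.006,.72,25,lift=.25,app=.08)
p=snap("wrist","m5")
E
```

```text
(np.float64(0.5060947675060551), np.float64(-0.33050500837147656), np.float64(-0.12936950888625298)) (np.float64(0.4018328802573719), np.float64(-0.31268444534040196), np.float64(-0.044074317036042476))
grip opening mm 49.92622832664278 F [-0.3  0.3 -0.9]
after lift 49.64316359400299 [-0.4 -0.4 -0.5] 85.25
```

View pics/m5.png

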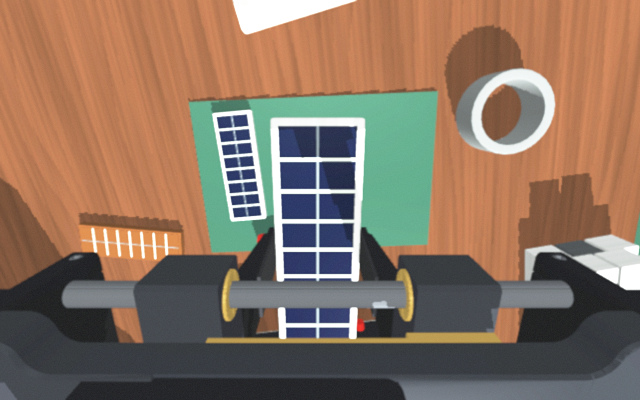

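```bash
cat >> st.py <<'E'
def push(xs,xe):
    arm.goto(rk(xs,0,z(.15)),quat(RK[2])); arm.gripper_to(0.0,20); arm.movel(rk(xs,0,z(.099)),feed=.12); f0=arm.read_ft_force()
    arm.movel(rk(xe,0,z(.099)),feed=.03); print("push F",(arm.read_ft_force()-f0).round(1))
    arm.movel(rk(xe-.015,0,z(.099)),feed=.06); arm.movel(rk(xe-.015,0,z(.16)),feed=.15); arm.gripper_to(.72)
E
python3 - <<'E'
from st import *
place(-.095,0,op=.03)
push(-.155,-.118)
arm.goto(rk(.03,0,.22),quat(RK[2]+np.pi/2)); p=snap("wrist","n2"); np.save("n2.npy",p,allow_pickle=True); crop(p,"n2a",220,420,40,200,4); print(arm.read_t())
E
```

```text
open 49.74504659034887
touch tip z 0.0965 [-2.3 -0.8  4.8]
rel 52.81181823660687
89.7
push F [0.1 1.2 0.4]
96.5333
```

View pics/n2a.png

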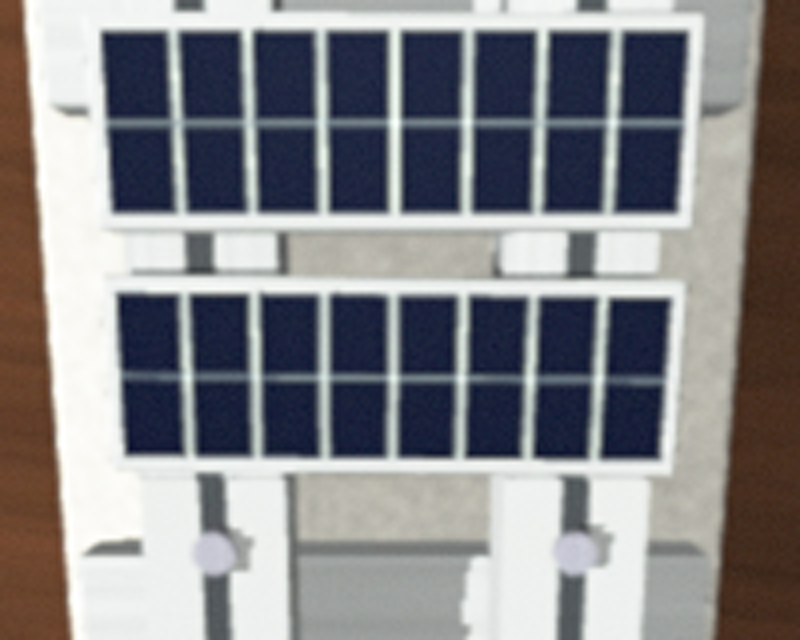

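```bash
python3 - <<'E'
from st import *
p=np.load("n2.npy",allow_pickle=True).item()
T=lambda w:(np.array([[np.cos(RK[2]),np.sin(RK[2])],[-np.sin(RK[2]),np.cos(RK[2])]])@(w[:2]-RK[:2])).round(4)
for q in ((400,15),(400,226),(400,280),(400,472)): print(T(p2w(p,(q[0]+.5)/4-.5+220,(q[1]+.5)/4-.5+40,.1055)))
E
```

```text
[-0.1123  0.0014]
[-0.0645  0.0015]
[-0.0515  0.0015]
[-0.0029  0.0016]
```

```bash
python3 - <<'E'
from st import *
push(-.14,-.109)
arm.goto([.48,-.31,.24],quat(-.05+np.pi/2)); p=snap("wrist","m6"); np.save("m6.npy",p,allow_pickle=True); crop(p,"m6a",200,440,20,220,3.3); print(arm.read_t())
E
```

```text
push F [-2.1  0.  -0.9]
104.6417
```

View pics/m6a.png

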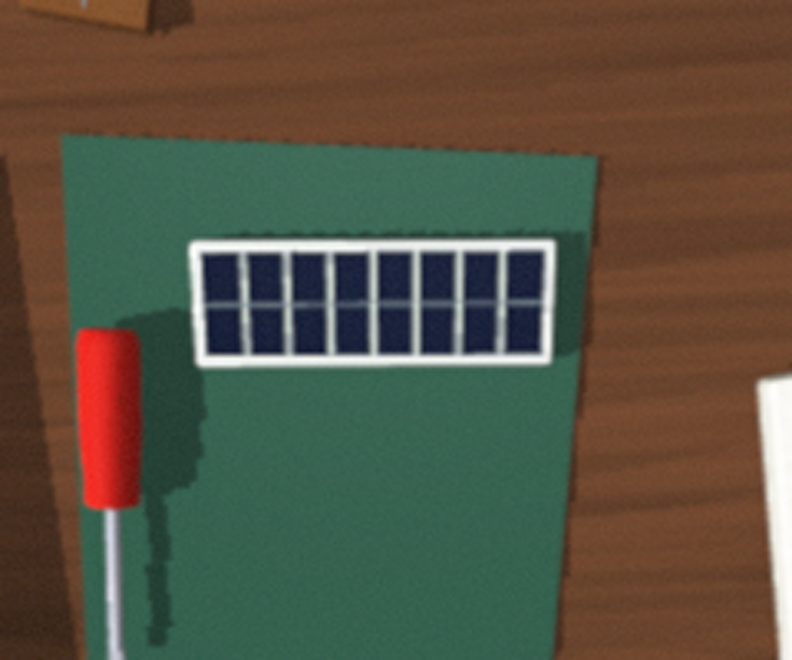

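```bash
python3 - <<'E'
from st import *
p=np.load("m6.npy",allow_pickle=True).item()
a=pose4(p,[(189,240),(555,240),(551,364),(198,367)],.015,200,20,3.3); print(a)
grab(a[0],a[1],a[2],.006,.72,25,lift=.25,app=.08)
snap("wrist","m7")
E
```

```text
(np.float64(0.40107550921540985), np.float64(-0.3127668918725089), np.float64(-0.04565479552589258))
grip opening mm 49.62907937400456 F [ 0.  -0.3 -0.2]
after lift 49.829457043281145 [-0.1  0.3 -0.8] 109.7083
```

View pics/m7.png

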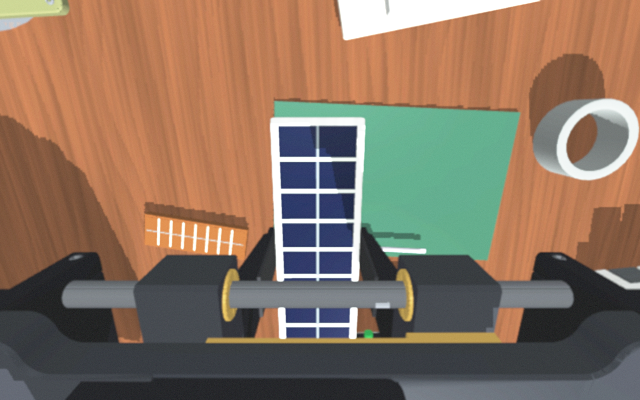

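```bash
python3 - <<'E'
from st import *
place(-.145,0,op=.03)
push(-.20,-.162)
arm.goto(rk(0,0,.24),quat(RK[2]+np.pi/2)); p=snap("wrist","n3"); np.save("n3.npy",p,allow_pickle=True); crop(p,"n3a",220,420,40,200,4); print(arm.read_t())
E
```

```text
open 49.832150690277786
touch tip z 0.0965 [-2.6  0.7  5.8]
rel 52.19776879281433
114.075
push F [-0.3 -0.9  0. ]
120.9
```

View pics/n3a.png

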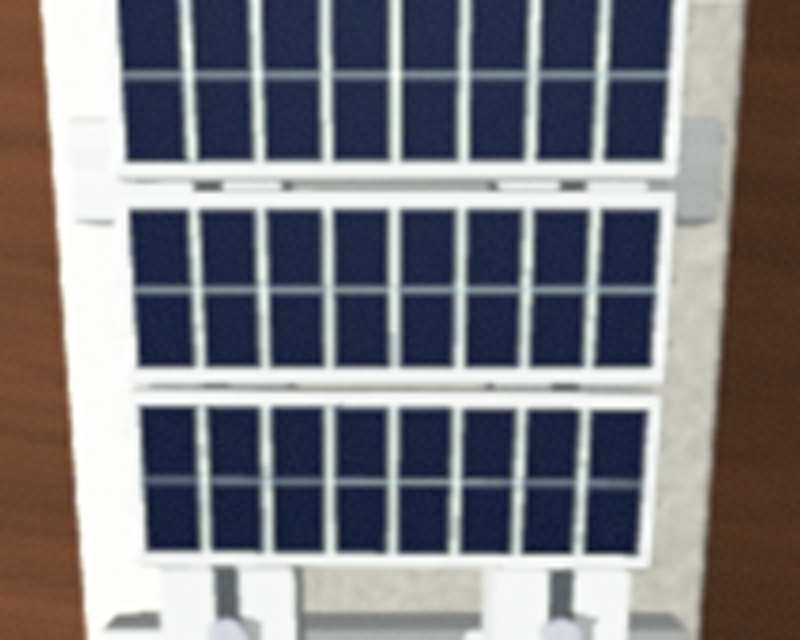

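```bash
python3 - <<'E'
from st import *
p=np.load("n3.npy",allow_pickle=True).item()
T=lambda w:(np.array([[np.cos(RK[2]),np.sin(RK[2])],[-np.sin(RK[2]),np.cos(RK[2])]])@(w[:2]-RK[:2])).round(4)
for q in ((400,178),(400,195),(400,383),(400,395),(400,567),(110,178),(685,178),(125,195),(675,195)): print(T(p2w(p,(q[0]+.5)/4-.5+220,(q[1]+.5)/4-.5+40,.1055)))
arm.goto(rk(-.06,0,.24),quat(RK[2]+np.pi/2)); p=snap("wrist","n4"); np.save("n4.npy",p,allow_pickle=True); crop(p,"n4a",220,420,40,200,4); print(w2p(p,[rk(-.16,.05,.0935),rk(-.16,-.05,.0935)]))
snap("side","s9")
E
```

```text
[-0.1074  0.0016]
[-0.1032  0.0016]
[-0.0545  0.0017]
[-0.0512  0.0017]
[-0.0026  0.0018]
[-0.1075 -0.0747]
[-0.1074  0.0765]
[-0.1033 -0.071 ]
[-0.1032  0.0742]
[[363.69584359  92.45337147]
 [272.72284461  92.53091224]]
```

View pics/n4a.png

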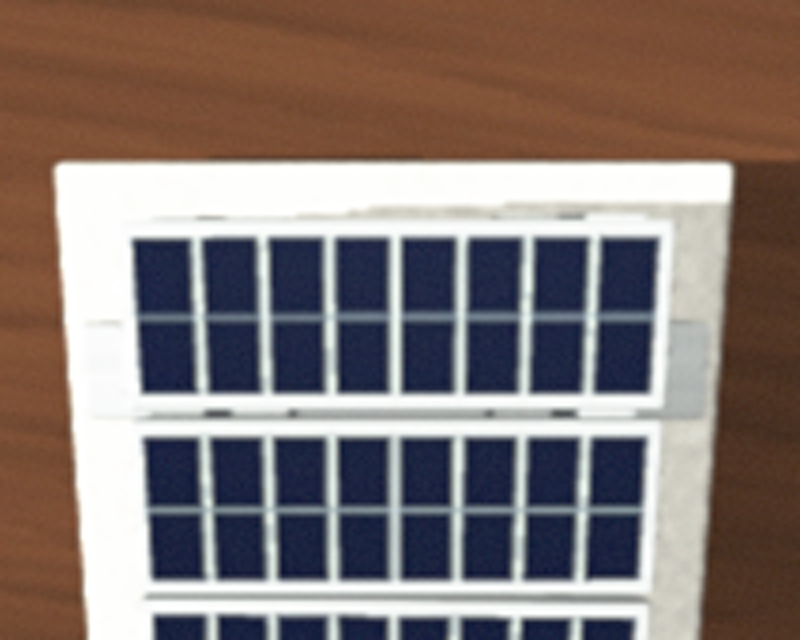

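View pics/s9.png

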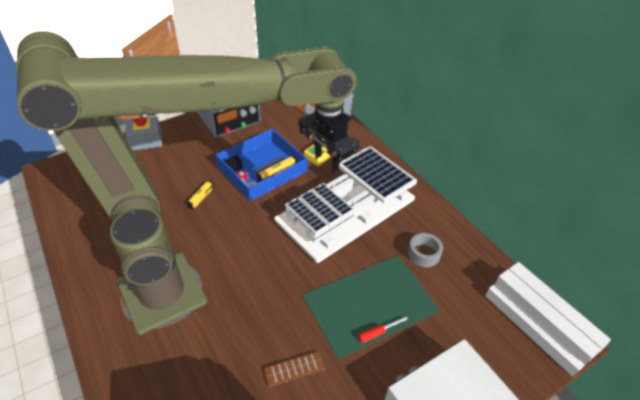

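```bash
python3 - <<'E'
from st import *
arm.movel(arm.read_ee_pos()+np.array([0,0,.06]),feed=.15); arm.hold(.5)
print(arm.read_t(),arm.read_ft_force().round(1)); order.hand_in()
E
```

```text
122.4 [-0.  -1.6  0.1]
the job is handed in; nothing more can be done
```

The job is done and handed in at about 122 s of the 210 s allowed. No verdict came back.

**Rails:** Both rails are on their tongues. They met the fixed rails with about 12 N of push at rail centre x of about -78 mm. In the last picture both front ends are level, at about x = -159 mm (fully home is about -160 mm).

**Level:** The 160 mm level stands in the crate where one of the rails had been. The smaller level was left alone.

**Modules:** All three lie dark face up across the two extension rails, at about x = -27, -79 and -132 mm. They are centred across within about 2 mm and look square. I put them there rather than on the fixed rails because those carry small screw heads that might have tilted a module. Because the fingers needed room, I set the second and third down with a gap and pushed them closer afterwards.

**Meter and tape:** The arm stayed clear of both, and they look unmoved in the pictures.

**What disagreed:**
- **Fingertip height:** The real fingertips end about 32 mm above the stated tool point. My first grasp of a rail closed on nothing, so I touched the rail top to measure this and corrected every later height.
- **Rack fit:** The fit left errors of up to 2.5 pixels across the rail spacing. Close-up views of each tongue then agreed within about 0.5 pixel.
- **Network misreading:** One network reading placed a module about 50 mm off while the arm partly hid it. A fresh picture showed the module had not moved.

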